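# Open the fume extractor's shutter fully and start it

## Task

Get the bench fume extractor running at full draught: with the fingertips push its shutter lever past the first click (half open) to the second stop (fully open), where it must stay by itself, and only then press the large round button on the switch box all the way down, and let it go. Push and press only: do not pinch the lever, do not force anything or shove the extractor along, leave the small square key alone and do not disturb the things standing round about.

Things in the scene. Friction and masses are not known exactly. Their poses are not given: they have to be found in the camera images.
- extractor: Low grey metal box, 160 (own x) x 200 (own y) x 50 mm high, 6 kg, on rubber feet. Origin under its centre; x to its rear (black hose spigot), y to its left, z up; turned up to 0.4 rad. Deck at z = 0.050. The lever slot runs along own y at own x = -55 mm; behind it a 70 x 60 mm window, wire grille 3 mm proud of the deck, over an aluminium shutter that moves with the lever.
- lever_handle (a point): Centre of the upright black lever handle, a slab 38 mm wide (extractor's x) x 14 mm thick (y, the sliding direction) x 32 mm tall, 3 to 35 mm above the deck; this point is at z = 0.069. Axes as the extractor's. It slides along the extractor's +y (leftwards) to open: push on its right (-y) flat face; the deck there is clear for at least 58 mm.
- lever_slide (a joint): Lever travel in m: 0 closed (start), 0.028 first detent (half open, 1 mm of play), 0.056 second stop (fully open). A hidden sprung plunger resists with up to about 10 N on leaving a rest; past 0.014 and 0.042 (give or take 4 mm) it helps instead and drops the lever into the next rest; let go before that, the lever springs back.
- switch_box: Grey switch box, 75 (own x) x 115 (own y) x 38 mm, fixed to the worktop, left or right of the extractor. Origin under its centre; x to the rear, y to its left, z up. It carries the large round button (26 mm to the left of its middle) and the small square key (34 mm to the right).
- start_top (a point): Centre of the top face of the large round grey button, 32 mm across, standing 17 mm above the box, at z = 0.055 when up. Pressed straight down.
- start_button (a joint): Travel of the round button in m, 0 = up, 0.006 = fully down; sprung, 2 N to start, 5 N fully down; comes up again by itself.
- key_top (a point): Centre of the top of the small square grey key, 14 x 14 mm, 11 mm above the box (z = 0.049). Not to be pressed.
- square_key (a joint): Travel of the square key in m, 0 = up, 0.004 = down; sprung. Must stay up.
- tip_cleaner: Bystander: round black tip-cleaner pot with wool in it, 68 mm across, 42 high, loose. Origin under its centre.
- loupe: Bystander: black conical loupe, 45 mm across, 28 high, standing loose on the extractor's deck, rear left. Origin under its centre.
- flux_bottle: Bystander: small brown bottle with a black cap, 34 mm across, 70 high, loose. Origin under its centre.
- bit_box: Bystander: small green box, 55 x 85 x 24 mm, loose. Origin under its centre.
- tweezers: Bystander: bright tweezers lying on the worktop, 16 x 127 x 8 mm, loose. Origin under the middle.
- solder_reel: Bystander: small reel of solder, 54 mm across, 36 high, loose. Origin under its centre.
- desk_lamp: The place's own desk lamp, fixed, never moves: round base near x 0.40, y 0.37, its jointed post leaning to the rear left and its long arm and head high above the back of the worktop. Pass in front of the post (nearer than 0.4 m to the base axis), not through it.

How it is judged:
On the way, in this order (a step that is already met when the one before it is completed fails the run):
1. the lever is at its second stop (value of joint lever_slide above 0.053 m), for 0.2 s.
2. the round button is pressed fully down (value of joint start_button above 0.0048 m), for 0.1 s.
At the end, for the whole second after the job is handed in: The lever stays at its second stop (within 3 mm of fully open), after which the round button was pressed to at least 4.8 of its 6 mm and has come up again; the square key is up (value of joint lever_slide above 0.053 m and value of joint each of start_button, square_key below 0.001 m); the robot touches nothing.
It fails at once if the round button pressed before the lever is at its second stop (value of joint start_button above 0.003 m and value of joint lever_slide below 0.05 m).
It fails at once if the small square key pressed (value of joint square_key above 0.002 m).
It fails at once if the lever pinched or gripped (both halves of the handle pressed at once) (contact force between the fingers and lever_slide_c1 above 3 N and contact force between the fingers and lever_slide_c2 above 3 N).
It fails at once if extractor or switch box forced (over 50 N) (contact force between any of the arm, the fingers and extractor above 50 N or contact force between any of the arm, the fingers and switch_box above 50 N).
It fails at once if the extractor or a bystander pushed along, lifted or carried (over 20 mm) (distance of any of extractor, tip_cleaner, loupe, flux_bottle, bit_box, tweezers, solder_reel from where it was at the start of the episode above 0.02 m).
It also fails if it takes over 38 s, if anything falls off the work surface, if the arm or the gripper's body presses on something with over 40 N, if the wrist force passes 120 N, or if a joint passes its speed limit or range.

## Robot

A 6-joint arm with a two-finger parallel gripper is mounted at the origin on a cart in front of the work surface, level with it; the furniture and walls round the work are solid. World frame = base frame: x ahead of the robot, y to its left, z up, the work surface at z = 0. Lengths are in m, angles in rad, forces in N, time in s.
With the tool pointing down it reaches from about 0.35 to 0.85 m from the base axis. Payload 8.1 kg.
Tool frame: the origin (TCP) lies on the centre line of the jaws, within the pads' length; the fingertips stand robot.tip_reach ahead of it and the grasp point (between the pads) lies 5 mm behind it (robot.tip_reach is the distance from the TCP to the fingertips, in m); z points along the fingers, y is the direction in which the jaws open and shut (so a half turn about z gives the same grasp; the last joint's range is limited). The gripper opens to 93 mm and grips with 3 to 60 N. Pads are 15 mm wide; open, the fingers measure 128 mm over their backs; the gripper's body (75 mm by 188 mm) begins 65 mm behind the grasp point.
Start: joints at [1.2, 0.13, 1.488, -0, 1.523, -0.085], TCP at [0.169, 0.576, 0.233] pointing down, gripper open.
Joint ranges: [-2.96, 2.96], [-0.89, 2.26], [0.02, 2.5], [-1.34, 4.48], [0, 2.73], [-2.66, 2.66]. Speed limits (rad/s): [2.39, 2.39, 2.79, 3.14, 3.14, 3.14].

## Interface

Orientations are given as a rotation vector (axis times angle).
In Python, from plant import sensors, read_camera, robot gives the robot as it stands.
- The arm moves only by the tool play_rows, never from a script. Its argument "series" is a list that holds one entry, the list of rows, each a list of 5 numbers: the closure, from -1 (fully open) to 1 (shut), then the shift along the world's x, y, z in m, then the turn about the world's z in rad. A call has 1 to 8 rows; each row is the pose to reach, as a shift and turn from the pose commanded when the call began; what a row does not reach only later rows make up. A row lasts 1/10 s, in which the tool goes at most 50 mm and 8.59 degrees, less where a joint would pass 70% of its speed; a pose out of reach is approached as far as the arm can. A call with a gripper value outside its range is refused whole. The fingers move at their own pace and stop on an object; "force" is the grip in N (left out, the last holds). Time passes only in rows, so rows that repeat a pose let the fingers close. It gives the time, the measured TCP pose, the force and the opening at its end, in the units of the state.
- sensors.read_state(): the state, without advancing time (a new reading comes with each control period).
- read_camera(name): name is "scene" or "top" or "wrist"; returns a dict with "color" (420x560x3 uint8, red, green, blue), "range_z" (420x560 float32, m along the optical axis (not along the pixel's ray), 0 where there is no reading), "intrinsics" (3x3 intrinsics, pixels), "rvec" (rotation vector, rad) and "tvec" (3), from world to camera coordinates, as OpenCV has them. Camera axes: x right, y down, z forward; pixel columns grow to the right and rows downward; lengths in m; the calibration is good to about 2 mm. A picture is of the moment at which its call begins.
- robot.close_job(): hands the job in, once; it reports no verdict.
The state is a dict: "t": time; "q": joint angles; "dq": joint speeds; "joint_torque": joint torques, N m; "tool_pos": TCP position; "orientation": TCP orientation; "force": force on the tool from outside, world axes, zero at the start; "wrist_torque": the same for the moment, N m; "opening": finger opening in m.
Only numpy, scipy, OpenCV 4.12 (cv2) and the standard library are available. Lean on these libraries where they do the work, as an engineer would, in place of code of your own. Each camera call takes 0.05 s, during which the arm holds its last target.

## Working session

There is one attempt and no reset: what is moved stays moved. The work goes in short steps, Python scripts to look and compute and a tool call to move; the robot and the scene stay as the last step left them, time stands still between calls to the robot, and variables do not carry over. Pictures are saved under pics/ and viewed, and the job is handed in when it is done.

Besides the shell and the picture viewer there is one more tool, called after "Request:" as a command line: name --argument value ..., lists and objects as JSON in quotes. play_rows: Moves the arm, as the interface text tells. Its arguments: {"type":"object","properties":{"series":{"type":"array","items":{"type":"array","items":{"type":"array","items":{"type":"number"}}}},"force":{"type":"number"}},"required":["series"]}

```bash
ls; mkdir -p pics
cat > h.py <<'E'
import numpy as np, cv2
from plant import sensors, read_camera, robot
def shot(name,fn):
    c=read_camera(name); cv2.imwrite('pics/'+fn+'.png',c['color'][:,:,::-1]); np.savez('pics/'+fn+'.npz',**c); return c
def world(c,u,v,z=None):
    K=c['intrinsics'];R=cv2.Rodrigues(c['rvec'])[0];t=np.ravel(c['tvec'])
    d=np.linalg.inv(K)@np.array([u,v,1.]); o=-R.T@t; r=R.T@d
    if z is None: s=c['range_z'][int(round(v)),int(round(u))]
    else: s=(z-o[2])/r[2]
    return o+s*r
def cloud(c):
    K=c['intrinsics'];R=cv2.Rodrigues(c['rvec'])[0];t=np.ravel(c['tvec'])
    v,u=np.mgrid[:420,:560]; d=np.stack([u,v,np.ones_like(u)],-1)@np.linalg.inv(K).T
    return (d*c['range_z'][...,None]-t)@R
E
python3 - <<'E'
from h import *
for n in ['scene','top','wrist']: shot(n,n+'0')
s=sensors.read_state(); print(s,robot.tip_reach)
E
```

```text
pics
{'t': 0.15, 'q': array([ 1.19959207e+00,  1.30975945e-01,  1.48902480e+00,  1.12632167e-05,
        1.52296147e+00, -8.54034582e-02]), 'dq': array([-0.00113145, -0.00157563, -0.00267422,  0.00041214, -0.00139257,
       -0.00132613]), 'joint_torque': array([-1.03573461e-04, -5.60476327e+01, -4.92333412e+01,  7.68271764e-02,
        3.04666080e-02, -1.32296432e-04]), 'tool_pos': array([0.16898583, 0.57529273, 0.23183778]), 'orientation': array([-4.47363541e-01, -3.10925225e+00,  2.09126340e-03]), 'force': array([-0.46092838,  0.00213625, -0.54781032]), 'wrist_torque': array([-0.01929662, -0.02574267, -0.04388639]), 'opening': 0.0930242821063208} 0.014
```

View pics/scene0.png

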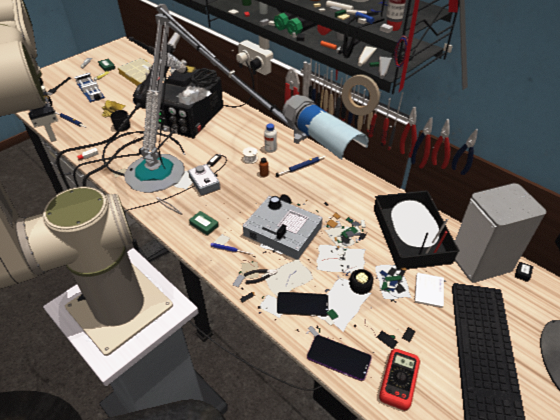

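View pics/top0.png

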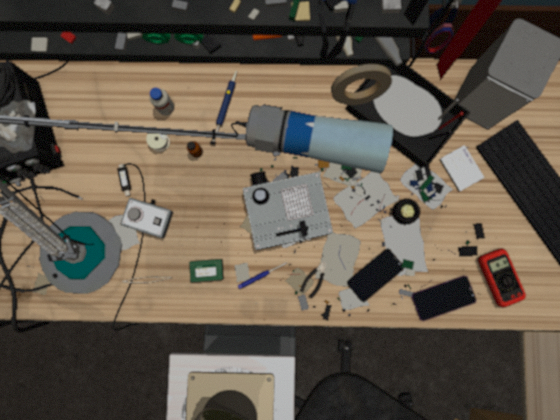

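View pics/wrist0.png

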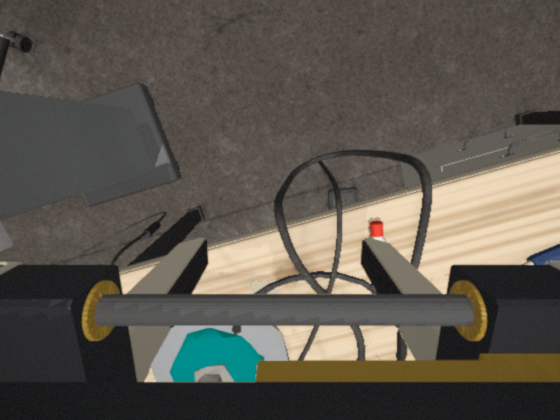

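The top view shows the extractor at about (287,212), with its lever at (292,230) and the loupe at (260,196). The switch box is at (147,218). I'll enlarge and measure these.

Run:
```python
from h import *
c=np.load('pics/top0.npz')
im=c['color'][160:270,100:345,::-1]; cv2.imwrite('pics/topz.png',cv2.resize(im,None,fx=3.2,fy=3.2,interpolation=cv2.INTER_CUBIC))
s=np.load('pics/scene0.npz'); cv2.imwrite('pics/scz.png',cv2.resize(s['color'][150:270,180:340,::-1],None,fx=5,fy=5,interpolation=cv2.INTER_CUBIC))
for p in [(287,212),(292,230),(147,218),(139,213),(160,222),(260,196),(206,271),(195,150),(158,142),(406,211)]: print(p,world(c,*p).round(4))
P=cloud(c)
m=(abs(P[...,2]-.05)<.006)
m[:, :235]=0;m[:,340:]=0;m[:165]=0;m[255:]=0
n,l,st,ce=cv2.connectedComponentsWithStats(m.astype(np.uint8)); k=1+st[1:,4].argmax()
print(st[k],cv2.minAreaRect(P[l==k][:,:2].astype(np.float32)))
print(-cv2.Rodrigues(c['rvec'])[0].T@c['tvec'])
m=(abs(P[...,2]-.038)<.006);m[:,:110]=0;m[:,185:]=0;m[:190]=0;m[245:]=0
n,l,st,ce=cv2.connectedComponentsWithStats(m.astype(np.uint8)); k=1+st[1:,4].argmax()
print(st[k],cv2.minAreaRect(P[l==k][:,:2].astype(np.float32)))
```

```text
(287, 212) [ 0.5107 -0.1362  0.0517]
(292, 230) [ 0.4667 -0.15    0.0323]
(147, 218) [0.4893 0.2204 0.0426]
(139, 213) [0.5004 0.2374 0.0563]
(160, 222) [0.4797 0.1865 0.0433]
(260, 196) [ 0.5473 -0.0679  0.0727]
(206, 271) [0.3582 0.0674 0.0254]
(195, 150) [0.6648 0.1021 0.0591]
(158, 142) [0.6902 0.2047 0.0348]
(406, 211) [ 0.5202 -0.4395  0.0415]
[ 243  171   90   79 4429] ((0.5321679711341858, -0.13341443240642548), (0.19397950172424316, 0.20016828179359436), 13.360214233398438)
[ 0.38279178 -0.12854355  1.24043888]
[ 120  198   52   40 1091] ((0.49142149090766907, 0.22690725326538086), (0.11661994457244873, 0.07468105107545853), 73.82471466064453)
```

View pics/topz.png

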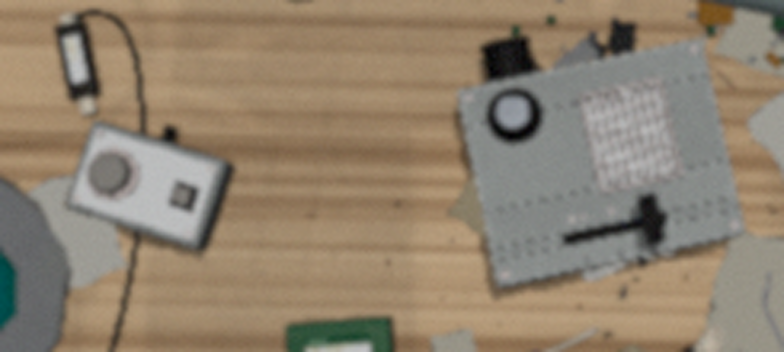

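View pics/scz.png

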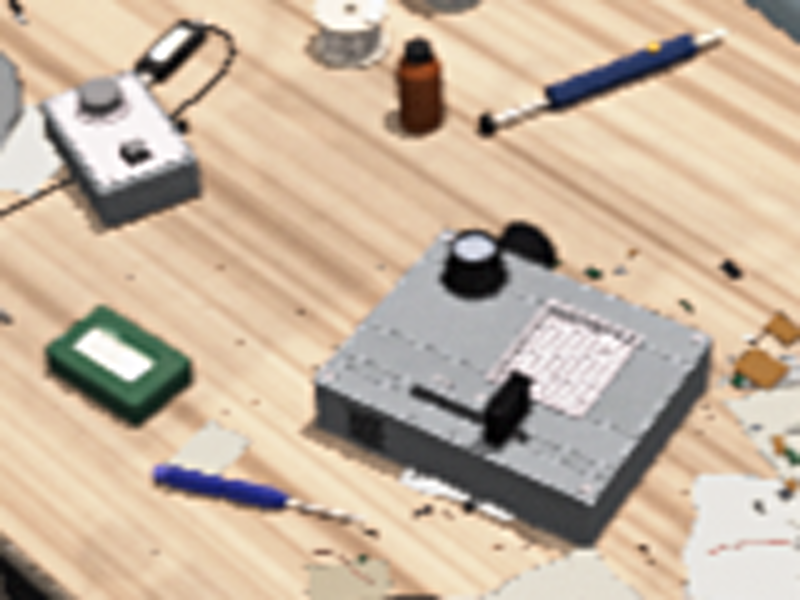

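Run:
```python
from h import *
c=np.load('pics/top0.npz'); s=np.load('pics/scene0.npz')
def tri(p,q):
    A=[];b=[]
    pr=[]
    for cc,x in ((c,p),(s,q)):
        K=cc['intrinsics'];R=cv2.Rodrigues(cc['rvec'])[0]
        pr.append(K@np.c_[R,np.ravel(cc['tvec'])])
    X=cv2.triangulatePoints(pr[0],pr[1],np.array(p,float).reshape(2,1),np.array(q,float).reshape(2,1)); return (X[:3]/X[3]).ravel().round(4)
T=lambda x,y:((x)/3.2+100-.34,(y)/3.2+160-.34)
S=lambda x,y:((x)/5+180-.4,(y)/5+150-.4)
cs=[world(c,*T(*p),z=.05) for p in [(458,92),(700,42),(742,232),(498,290)]]
cs=np.array(cs)[:,:2];print(cs.round(4)); print('ctr',cs.mean(0))
e=[cs[0]-cs[1],cs[1]-cs[2],cs[3]-cs[2],cs[0]-cs[3]]
for k in e: print(np.linalg.norm(k).round(4),np.arctan2(k[1],k[0]).round(4))
print('tri corners', tri(T(458,92),S(445,235)),tri(T(700,42),S(710,345)),tri(T(498,290),S(318,385)),tri(T(742,232),S(592,500)))
for nm,cc in (('top',c),('scene',s)):
    P=cloud(cc); B=cc['color'].max(-1)
    m=(P[...,2]>.056)&(P[...,2]<.1)&(P[...,0]>.4)&(P[...,0]<.53)&(P[...,1]>-.22)&(P[...,1]<-.1)
    print(nm,'lever',m.sum(),P[m].mean(0).round(4),P[m].min(0).round(4),P[m].max(0).round(4))
    if nm=='top':
        t=m&(P[...,2]>.078); print(cv2.minAreaRect(P[t][:,:2].astype(np.float32)),P[t].mean(0))
    m=(P[...,2]>.048)&(P[...,2]<.07)&(P[...,0]>.42)&(P[...,0]<.56)&(P[...,1]>.21)&(P[...,1]<.3)
    print(nm,'btn',m.sum(),P[m].mean(0).round(4),P[m].min(0).round(4),P[m].max(0).round(4))
print('btn rays',world(c,*T(110,173),z=.055),tri(T(110,173),S(100,96)),'key',world(c,*T(183,195),z=.049),tri(T(183,195),S(135,150)))
bc=np.array([world(c,*T(*p),z=.038)[:2] for p in [(95,122),(233,163),(203,237),(68,206)]]);print('box',bc.round(4),bc.mean(0))
P=cloud(c)
for p in [(320,145),(265,130),(100,124),(180,130),(380,140)]: print(p,P[p[1],p[0]].round(3))
print('max z over x<.6 right of y<.2', max(P[(P[...,0]>.3)&(P[...,0]<.6)&(P[...,1]<.28)&(P[...,1]>-.4)][:,2]))
```

```text
[[ 0.5692 -0.0223]
 [ 0.6133 -0.2147]
 [ 0.462  -0.2494]
 [ 0.4127 -0.0584]]
ctr [ 0.51427955 -0.13620136]
0.1974 1.7964
0.1553 0.2249
0.1972 1.8235
0.1606 0.2265
tri corners [ 0.5708 -0.0222  0.0431] [ 0.6151 -0.2156  0.0433] [ 0.4159 -0.0608  0.0457] [ 0.4636 -0.2507  0.0499]
top lever 122 [ 0.4751 -0.1742  0.0789] [ 0.4343 -0.2118  0.0561] [ 0.529  -0.1226  0.0896]
((0.46874505281448364, -0.1771853268146515), (0.03750169277191162, 0.015307324938476086), 14.249394416809082) [ 0.46863802 -0.17698548  0.08498785]
top btn 127 [0.4985 0.2509 0.0545] [0.483 0.234 0.049] [0.5133 0.266  0.0616]
scene lever 99 [ 0.469  -0.181   0.0749] [ 0.4504 -0.1922  0.056 ] [ 0.5034 -0.1684  0.0867]
scene btn 39 [0.5024 0.2502 0.0519] [0.4865 0.235  0.0485] [0.5149 0.2641 0.056 ]
btn rays [0.49840336 0.25023518 0.055     ] [0.5001 0.2519 0.0474] key [0.48261681 0.19321889 0.049     ] [0.484  0.1945 0.0419]
box [[0.541  0.2701]
 [0.51   0.1574]
 [0.4503 0.1785]
 [0.4729 0.2878]] [0.49357199 0.22344548]
(320, 145) [ 0.594 -0.191  0.411]
(265, 130) [ 0.619 -0.092  0.414]
(100, 124) [0.629 0.212 0.4  ]
(180, 130) [0.629 0.072 0.369]
(380, 140) [ 0.601 -0.295  0.426]
max z over x<.6 right of y<.2 1.2404388826368327
```

The two views agree. The extractor is at (0.514, -0.136) with yaw 0.235. The lever top centre is (0.4687, -0.177), own (-54, -29) mm, as expected for the closed position. The button is at (0.499, 0.251, 0.055) and the key at (0.483, 0.193). I'll shut the fingers and pull in, passing in front of the lamp post.

Request:
play_rows --series '[[[1,-0.01,-0.03,0.005,0],[1,-0.025,-0.07,0.01,0],[1,-0.04,-0.11,0.02,0],[1,-0.05,-0.15,0.03,0],[1,-0.06,-0.18,0.03,0],[1,-0.07,-0.205,0.03,0],[1,-0.07,-0.215,0.03,0],[1,-0.07,-0.215,0.03,0]]]' --force 10

```text
t: 0.95
tool_pos: [0.099, 0.36, 0.2628]
orientation: [0.448, 3.109, 0.002]
force: [0.2, -0.4, 0.5]
opening: 0.0336
```

Request:
play_rows --series '[[[1,0.02,-0.012,0,0.05],[1,0.055,-0.033,0,0.12],[1,0.09,-0.055,0,0.2],[1,0.125,-0.077,0,0.28],[1,0.155,-0.097,0,0.36],[1,0.17,-0.11,0,0.44],[1,0.18,-0.13,0,0.5],[1,0.19,-0.16,0,0.52]]]'

```text
t: 1.75
tool_pos: [0.29, 0.2005, 0.2623]
orientation: [0.371, -3.119, -0.0]
force: [1.4, 0.3, 0.1]
opening: 0.0002
```

Request:
play_rows --series '[[[1,0.015,-0.035,0,0],[1,0.03,-0.07,0,0],[1,0.045,-0.11,0,0],[1,0.06,-0.15,0,0],[1,0.075,-0.19,0,0],[1,0.09,-0.225,0,0],[1,0.1,-0.245,0,0],[1,0.1,-0.25,0,0]]]'

```text
t: 2.55
tool_pos: [0.39, -0.0514, 0.2621]
orientation: [0.362, -3.12, -0.0]
force: [0.7, 0.4, -0.1]
opening: 0.0007
```

Request:
play_rows --series '[[[1,0.01,-0.025,-0.01,0],[1,0.025,-0.055,-0.03,0],[1,0.04,-0.09,-0.05,0],[1,0.055,-0.125,-0.07,0],[1,0.07,-0.155,-0.09,0],[1,0.08,-0.175,-0.1,0],[1,0.083,-0.183,-0.103,0],[1,0.083,-0.183,-0.103,0]]]'

```text
t: 3.35
tool_pos: [0.4721, -0.232, 0.1589]
orientation: [0.366, -3.119, -0.002]
force: [-0.2, 0.2, 0.6]
opening: 0.0002
```

Run:
```python
from h import *
for n in ['wrist','top','scene']: shot(n,n+'1')
s=np.load('pics/scene1.npz'); cv2.imwrite('pics/scz1.png',cv2.resize(s['color'][130:270,180:366,::-1],None,fx=4,fy=4,interpolation=cv2.INTER_CUBIC))
```

```text
(no output)
```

View pics/wrist1.png

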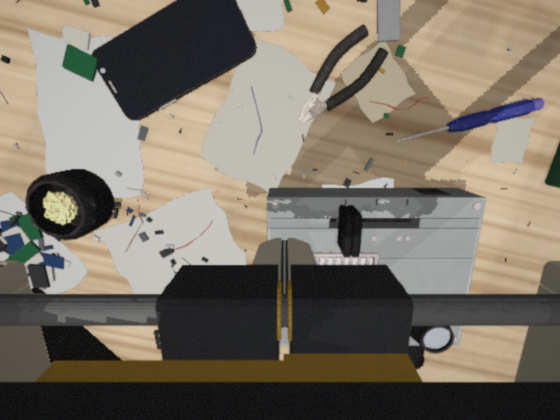

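View pics/scz1.png

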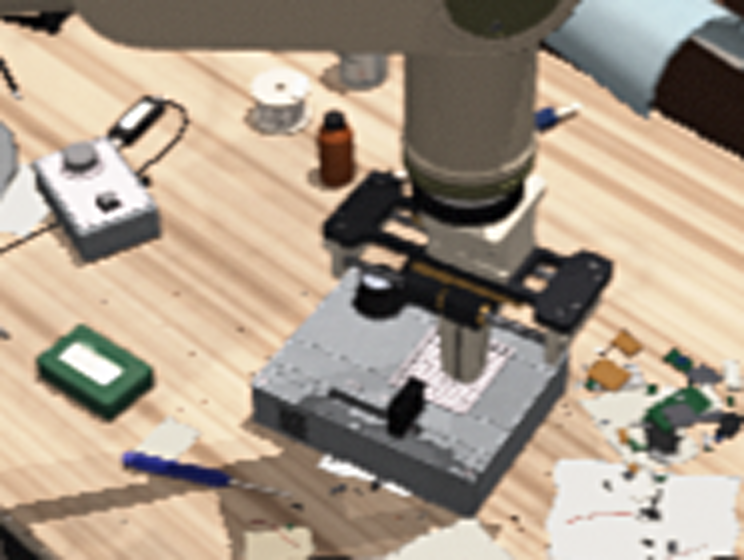

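The wrist view shows the extractor square to the gripper, with the lever at (348,230) to the left of the shut fingers (285,270). I'll check the lever from this view.

Run:
```python
from h import *
c=np.load('pics/wrist1.npz');P=cloud(c)
sub=np.zeros((420,560),bool); sub[195:262,325:375]=1
t=sub&(P[...,2]>.075)&(P[...,2]<.1)
X=P[t]; print(len(X),X.mean(0).round(4)); print(cv2.minAreaRect(X[:,:2].astype(np.float32)),X[:,2].mean(),np.percentile(X[:,2],[5,95]))
ex=np.array([.9725,.2328]);ey=np.array([-.2328,.9725]); 
d=X[:,:2]-[.4718,-.2328]
print('own rel TCP x',np.percentile(d@ex,[1,50,99]),'y',np.percentile(d@ey,[1,50,99]))
m=sub*0; m[190:290,270:480]=1; q=(m>0)&(abs(P[...,2]-.05)<.005);print('deck',P[q][:,2].mean())
e=[P[v,u].round(4) for v,u in [(196,275),(196,470)]];print(e,np.arctan2(*(e[0]-e[1])[[1,0]]))
# finger tip pixels
f=(P[...,2]>.13)&(P[...,2]<.2); f[300:]=0; F=P[f]; d=F[:,:2]-[.4718,-.2328]; print('fing',len(F),F[:,2].min(),np.percentile(d@ex,[1,99]),np.percentile(d@ey,[1,99]))
lo=F[:,2]<.165; print(np.percentile((d@ey)[lo],[1,99]))
```

```text
894 [ 0.4695 -0.1741  0.0837]
((0.47070956230163574, -0.17306189239025116), (0.038021668791770935, 0.015708331018686295), 12.506963729858398) 0.08367576716526938 [0.07736012 0.08575395]
own rel TCP x [-0.00590065  0.01103038  0.03112381] y [0.05085379 0.05751312 0.06574437]
deck 0.049934681532251696
[array([ 0.4615, -0.2412,  0.0462]), array([ 0.4201, -0.0663,  0.0454])] -1.338367612036643
fing 1654 0.14407904890206247 [-0.01005632 -0.00099924] [-0.01225211  0.01731737]
[-0.01166324  0.01670335]
```

Request:
play_rows --series '[[[1,0,0,-0.015,0],[1,0,0,-0.035,0],[1,0,0,-0.055,0],[1,0,0,-0.07,0],[1,0,0,-0.08,0],[1,0,0,-0.084,0],[1,0,0,-0.084,0]]]'

```text
t: 4.2
tool_pos: [0.472, -0.2321, 0.0753]
orientation: [0.367, -3.12, -0.0]
force: [-0.5, -0.0, 0.5]
opening: 0.0006
```

Request:
play_rows --series '[[[1,-0.0012,0.0049,0,0],[1,-0.0023,0.0097,0,0],[1,-0.0035,0.0146,0,0],[1,-0.0047,0.0194,0,0],[1,-0.0058,0.0243,0,0],[1,-0.007,0.0292,0,0],[1,-0.007,0.0292,0,0]]]'

```text
t: 4.9
tool_pos: [0.465, -0.2024, 0.0756]
orientation: [0.368, -3.12, -0.0]
force: [-0.2, -0.2, 0.2]
opening: 0.0006
```

Request:
play_rows --series '[[[1,-0.0009,0.0039,0,0],[1,-0.0019,0.0078,0,0],[1,-0.0028,0.0117,0,0]]]'

```text
t: 5.2
tool_pos: [0.4628, -0.1928, 0.0759]
orientation: [-0.366, 3.119, -0.005]
force: [2.8, -7.1, -3.7]
opening: 0.0005
```

Request:
play_rows --series '[[[1,-0.0009,0.0039,0,0],[1,-0.0019,0.0078,0,0],[1,-0.0028,0.0117,0,0],[1,-0.0037,0.0156,0,0],[1,-0.0047,0.0194,0,0]]]'

```text
t: 5.7
tool_pos: [0.4574, -0.1716, 0.0755]
orientation: [0.367, -3.12, -0.0]
force: [0.9, -2.0, -2.6]
opening: 0.0011
```

Request:
play_rows --series '[[[1,-0.0009,0.0039,0,0],[1,-0.0019,0.0078,0,0],[1,-0.0028,0.0117,0,0],[1,-0.0037,0.0156,0,0],[1,-0.0047,0.0194,0,0]]]'

```text
t: 6.2
tool_pos: [0.4527, -0.1521, 0.0756]
orientation: [0.367, -3.12, -0.001]
force: [0.1, 0.0, 0.5]
opening: 0.0005
```

Run:
```python
from h import *
c=shot('wrist','wrist2')
```

```text
(no output)
```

View pics/wrist2.png

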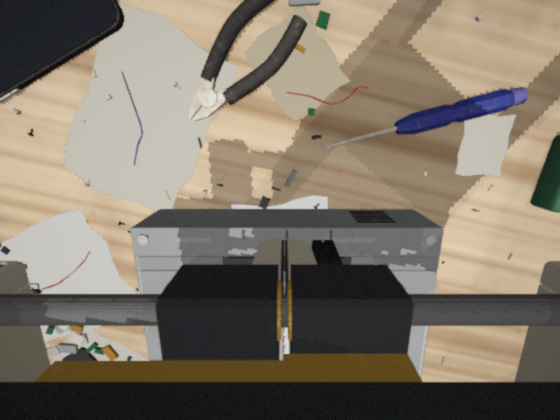

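The contact force is gone and there is a gap between the fingers (285,250) and the lever (325,252), so the lever seems to have dropped ahead. I'll measure it.

Run:
```python
from h import *
ex=np.array([.9725,.2328]);ey=np.array([-.2328,.9725])
for f in ['wrist1','wrist2']:
    c=np.load('pics/%s.npz'%f);P=cloud(c)
    x=(P[...,:2]-[.514,-.136])@ex; y=(P[...,:2]-[.514,-.136])@ey
    t=(P[...,2]>.077)&(P[...,2]<.09)&(x<-.03)&(x>-.09)&(abs(y)<.06)&(c['color'].max(-1)<70)
    print(f,t.sum(),np.percentile(x[t],[1,50,99]).round(4),np.percentile(y[t],[1,10,50,90,99]).round(4),P[t][:,2].mean())
```

```text
wrist1 791 [-0.0694 -0.0532 -0.0338] [-0.0334 -0.0326 -0.0269 -0.0211 -0.0191] 0.08402886042001798
wrist2 314 [-0.0733 -0.0691 -0.067 ] [-0.0013  0.0002  0.022   0.0291  0.0308] 0.08252387627323264
```

Request:
play_rows --series '[[[1,0.003,-0.012,0,0],[1,0.005,-0.02,0.02,0],[1,0.005,-0.02,0.05,0],[1,0.005,-0.02,0.08,0],[1,0.005,-0.02,0.09,0],[1,0.005,-0.02,0.09,0]]]'

```text
t: 6.85
tool_pos: [0.4592, -0.1737, 0.1673]
orientation: [-0.366, 3.117, -0.003]
force: [0.5, -0.8, -0.8]
opening: 0.0003
```

Run:
```python
from h import *
shot('wrist','wrist3'); shot('scene','scene3')
ex=np.array([.9725,.2328]);ey=np.array([-.2328,.9725])
for f in ['wrist1','wrist3']:
    c=np.load('pics/%s.npz'%f);P=cloud(c)
    x=(P[...,:2]-[.514,-.136])@ex; y=(P[...,:2]-[.514,-.136])@ey
    t=(P[...,2]>.077)&(P[...,2]<.09)&(x<-.03)&(x>-.09)&(abs(y)<.06)&(c['color'].max(-1)<70)
    print(f,t.sum(),np.percentile(x[t],[1,50,99]).round(4),np.percentile(y[t],[1,10,50,90,99]).round(4),P[t][:,2].mean())
```

```text
wrist1 791 [-0.0694 -0.0532 -0.0338] [-0.0334 -0.0326 -0.0269 -0.0211 -0.0191] 0.08402886042001798
wrist3 741 [-0.0693 -0.0527 -0.0339] [0.0213 0.0221 0.0277 0.0335 0.0349] 0.08409702349283188
```

View pics/wrist3.png

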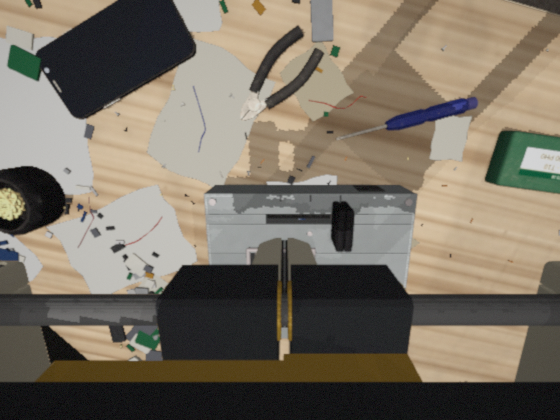

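The lever reads 54.6 mm of travel, nominally 56. I'll check this against the extractor itself.

Run:
```python
from h import *
ex=np.array([.9725,.2328]);ey=np.array([-.2328,.9725])
for f in ['wrist1','wrist3']:
    c=np.load('pics/%s.npz'%f);P=cloud(c)
    x=(P[...,:2]-[.514,-.136])@ex; y=(P[...,:2]-[.514,-.136])@ey
    d=(abs(P[...,2]-.05)<.006)&(x<-.04)&(x>-.075)&(abs(y)<.12)
    print(f,'deck y',np.percentile(y[d],[.3,1,99,99.7]).round(4),y[d].min(),y[d].max(),'xmin',np.percentile(((P[...,:2]-[.514,-.136])@ex)[(abs(P[...,2]-.05)<.004)&(abs(y)<.08)&(x<-.03)&(x>-.12)],1))
for f in ['scene0','scene3']:
    c=np.load('pics/%s.npz'%f);P=cloud(c)
    x=(P[...,:2]-[.514,-.136])@ex; y=(P[...,:2]-[.514,-.136])@ey
    t=(P[...,2]>.06)&(P[...,2]<.09)&(x<-.03)&(x>-.09)&(abs(y)<.06)&(c['color'].max(-1)<70)
    print(f,t.sum(),np.percentile(y[t],[1,50,99]).round(4))
s=np.load('pics/scene3.npz'); cv2.imwrite('pics/scz3.png',cv2.resize(s['color'][130:270,180:366,::-1],None,fx=4,fy=4,interpolation=cv2.INTER_CUBIC))
```

```text
wrist1 deck y [-0.0973 -0.0958  0.1002  0.1017] -0.097676785901618 0.10339461874832022 xmin -0.07541204684423687
wrist3 deck y [-0.0968 -0.0956  0.1003  0.1017] -0.09745100245214815 0.1024800223022083 xmin -0.07534499343922374
scene0 82 [-0.0393 -0.0339 -0.0251]
scene3 79 [0.0159 0.0198 0.0307]
```

View pics/scz3.png

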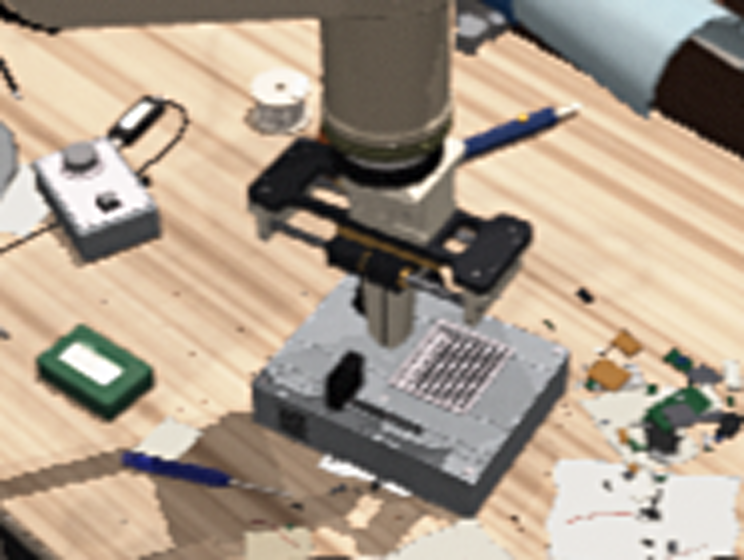

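The extractor hasn't moved, and the shutter behind the grille has gone dark (open). The two views give 54.6 and about 55.5 mm. A gentle nudge will confirm the lever is against its stop.

Request:
play_rows --series '[[[1,0,0,-0.03,0],[1,0,0,-0.06,0],[1,0,0,-0.085,0],[1,0,0,-0.09,0],[1,-0.0023,0.0097,-0.09,0],[1,-0.0042,0.0175,-0.09,0],[1,-0.0058,0.0243,-0.09,0],[1,-0.006,0.0253,-0.09,0]]]'

```text
t: 7.75
tool_pos: [0.4526, -0.1466, 0.0768]
orientation: [-0.369, 3.118, -0.001]
force: [-1.2, -0.2, -0.0]
opening: 0.0009
```

Request:
play_rows --series '[[[1,-0.0002,0.001,0,0],[1,-0.0005,0.002,0,0]]]'

```text
t: 7.95
tool_pos: [0.4521, -0.1456, 0.0765]
orientation: [-0.367, 3.119, -0.002]
force: [1.4, -1.1, 1.5]
opening: 0.0005
```

Request:
play_rows --series '[[[1,-0.0002,0.001,0,0],[1,-0.0002,0.001,0,0]]]'

```text
t: 8.15
tool_pos: [0.4518, -0.1449, 0.0762]
orientation: [-0.367, 3.119, -0.002]
force: [1.6, -2.6, 2.6]
opening: 0.0004
```

Request:
play_rows --series '[[[1,-0.0002,0.001,0,0],[1,-0.0002,0.001,0,0]]]'

```text
t: 8.35
tool_pos: [0.4518, -0.1447, 0.0762]
orientation: [-0.366, 3.119, -0.004]
force: [1.4, -7.9, 1.2]
opening: 0.0004
```

The finger stopped dead at 89.7 mm of advance (34 mm free, then about 56 mm of lever) with only 8 N, so the lever is at its stop. I'll back off and raise.

Request:
play_rows --series '[[[1,0.002,-0.01,0,0],[1,0.005,-0.025,0,0],[1,0.006,-0.03,0.03,0],[1,0.006,-0.03,0.07,0],[1,0.006,-0.03,0.11,0],[1,0.006,-0.03,0.14,0],[1,0.006,-0.03,0.15,0]]]'

```text
t: 9.05
tool_pos: [0.4585, -0.175, 0.2294]
orientation: [-0.366, 3.116, -0.004]
force: [-0.1, -0.6, 0.3]
opening: 0.0008
```

Run:
```python
from h import *
s=sensors.read_state(); print(s['q'].round(3),s['tool_pos'],s['force'])
c=np.load('pics/top0.npz'); P=cloud(c)
# lamp parts near button, z>.06
m=(P[...,2]>.06)&(P[...,0]>.25)&(P[...,0]<.75)&(P[...,1]>.2)&(P[...,1]<.6)
for v,u in list(zip(*np.where(m)))[::60]: print((u,v),P[v,u].round(2),end=' ')
shot('top','top4')
ex=np.array([.9725,.2328]);ey=np.array([-.2328,.9725])
c=shot('wrist','wrist4');P=cloud(c)
x=(P[...,:2]-[.514,-.136])@ex; y=(P[...,:2]-[.514,-.136])@ey
t=(P[...,2]>.077)&(P[...,2]<.09)&(x<-.03)&(x>-.09)&(abs(y)<.06)&(c['color'].max(-1)<70)
print(t.sum(),np.percentile(y[t],[1,50,99]).round(4))
```

```text
[-0.469 -0.173  1.793  0.     1.516 -2.274] [ 0.45853995 -0.17495347  0.22941389] [-0.10859682 -0.63367721  0.28672806]
(np.int64(0), np.int64(0)) [0.73 0.27 0.63] (np.int64(11), np.int64(1)) [0.73 0.25 0.63] (np.int64(22), np.int64(2)) [0.73 0.24 0.63] (np.int64(33), np.int64(3)) [0.73 0.22 0.63] (np.int64(43), np.int64(4)) [0.73 0.21 0.63] (np.int64(5), np.int64(6)) [0.73 0.26 0.63] (np.int64(15), np.int64(7)) [0.72 0.25 0.63] (np.int64(26), np.int64(8)) [0.72 0.23 0.63] (np.int64(38), np.int64(9)) [0.72 0.21 0.63] (np.int64(0), np.int64(11)) [0.72 0.27 0.63] (np.int64(11), np.int64(12)) [0.72 0.25 0.63] (np.int64(21), np.int64(13)) [0.72 0.24 0.63] (np.int64(33), np.int64(14)) [0.71 0.22 0.63] (np.int64(45), np.int64(15)) [0.71 0.2  0.63] (np.int64(8), np.int64(17)) [0.71 0.26 0.63] (np.int64(20), np.int64(18)) [0.71 0.24 0.63] (np.int64(31), np.int64(19)) [0.71 0.22 0.63] (np.int64(44), np.int64(20)) [0.71 0.21 0.63] (np.int64(8), np.int64(22)) [0.7  0.25 0.63] (np.int64(20), np.int64(23)) [0.7  0.24 0.63] (np.int64(30), np.int64(24)) [0.7  0.23 0.62] (np.int64(40), np.int64(25))
[... 6231 characters left out ...]
0.43 0.42 0.19] (np.int64(63), np.int64(237)) [0.44 0.42 0.07] (np.int64(47), np.int64(239)) [0.43 0.4  0.18] (np.int64(72), np.int64(240)) [0.43 0.38 0.11] (np.int64(51), np.int64(242)) [0.42 0.4  0.16] (np.int64(65), np.int64(243)) [0.42 0.39 0.12] (np.int64(79), np.int64(244)) [0.42 0.37 0.08] (np.int64(53), np.int64(246)) [0.41 0.41 0.14] (np.int64(77), np.int64(247)) [0.41 0.37 0.09] (np.int64(68), np.int64(249)) [0.41 0.38 0.12] (np.int64(61), np.int64(251)) [0.4  0.39 0.13] (np.int64(58), np.int64(253)) [0.4  0.4  0.12] (np.int64(57), np.int64(255)) [0.39 0.4  0.13] (np.int64(57), np.int64(257)) [0.39 0.41 0.11] (np.int64(58), np.int64(259)) [0.38 0.41 0.11] 476 [0.0228 0.0292 0.0364]
```

Request:
play_rows --series '[[[1,0,0.02,-0.01,-0.08],[1,0,0.06,-0.02,-0.2],[1,0,0.1,-0.03,-0.34],[1,0,0.14,-0.04,-0.48],[1,0,0.18,-0.05,-0.62],[1,0,0.22,-0.06,-0.76],[1,0,0.25,-0.06,-0.9],[1,0.01,0.28,-0.06,-1.04]]]'

```text
t: 9.95
tool_pos: [0.4645, 0.108, 0.1621]
orientation: [-1.238, -2.882, 0.004]
force: [0.2, -0.7, -0.1]
opening: 0.0003
```

Request:
play_rows --series '[[[1,0.005,0.03,0,-0.05],[1,0.01,0.06,0,-0.05],[1,0.02,0.09,0,-0.05],[1,0.025,0.115,0,-0.05],[1,0.03,0.13,-0.01,-0.05],[1,0.03,0.14,-0.02,-0.05],[1,0.03,0.145,-0.03,-0.05],[1,0.03,0.145,-0.03,-0.05]]]'

```text
t: 10.75
tool_pos: [0.4949, 0.2509, 0.1321]
orientation: [-1.302, -2.855, 0.006]
force: [-0.2, -0.2, 0.5]
opening: 0.0006
```

Run:
```python
from h import *
s=sensors.read_state(); print(s['q'].round(3),s['tool_pos'],s['force'],s['orientation'])
shot('wrist','wrist5'); shot('scene','scene5')
s=np.load('pics/scene5.npz'); cv2.imwrite('pics/scz5.png',cv2.resize(s['color'][100:270,140:366,::-1],None,fx=3.5,fy=3.5,interpolation=cv2.INTER_CUBIC))
c=np.load('pics/wrist5.npz');P=cloud(c)
m=(P[...,2]>.049)&(P[...,2]<.06)&(np.hypot(P[...,0]-.499,P[...,1]-.251)<.03)
print(m.sum(),P[m].mean(0),P[m].min(0),P[m].max(0))
```

```text
[ 0.377  0.085  1.724 -0.     1.338 -0.339] [0.49491081 0.25088668 0.13209625] [-0.16479961 -0.23795828  0.46531157] [-1.30155624 -2.85503322  0.00642317]
1123 [0.50064939 0.2573482  0.05454333] [0.48587461 0.24025047 0.04905901] [0.51691396 0.27222408 0.05655753]
```

View pics/wrist5.png

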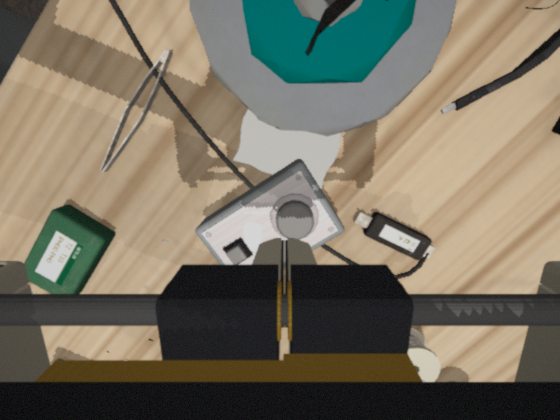

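View pics/scz5.png

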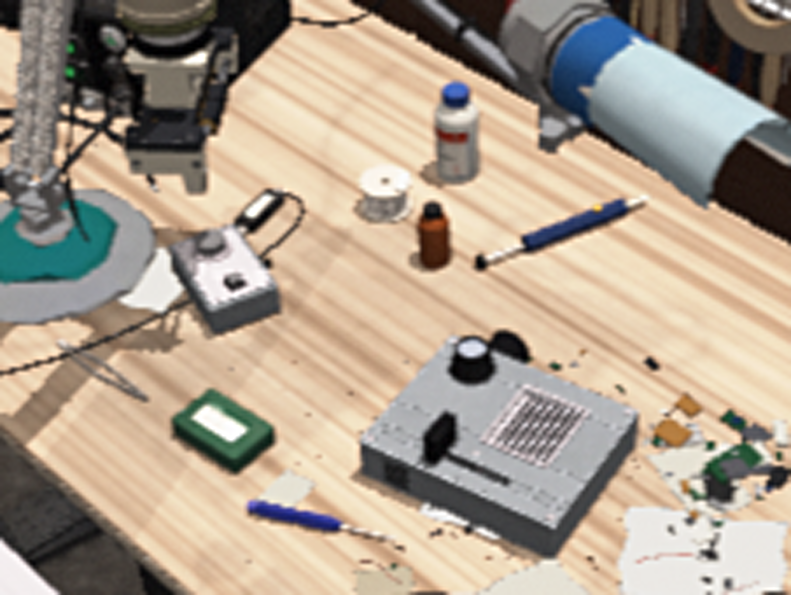

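The lever sits at the left end of its slot with no hand near it. The button is seen at wrist pixel (294,218), world about (0.500, 0.254). The key is at (238,250), well clear. I'll descend to it.

Request:
play_rows --series '[[[1,0.003,0.002,-0.01,0],[1,0.005,0.003,-0.025,0],[1,0.005,0.003,-0.04,0],[1,0.005,0.003,-0.052,0],[1,0.005,0.003,-0.058,0],[1,0.005,0.003,-0.058,0]]]'

```text
t: 11.45
tool_pos: [0.5009, 0.2542, 0.0759]
orientation: [-1.303, -2.857, 0.003]
force: [-0.4, -0.0, -0.3]
opening: 0.0005
```

Run:
```python
from h import *
s=sensors.read_state(); print(s['tool_pos'],s['force'])
shot('wrist','wrist6')
```

```text
[0.50093111 0.25419655 0.07588435] [-0.38478288 -0.00807498 -0.25705502]
```

View pics/wrist6.png

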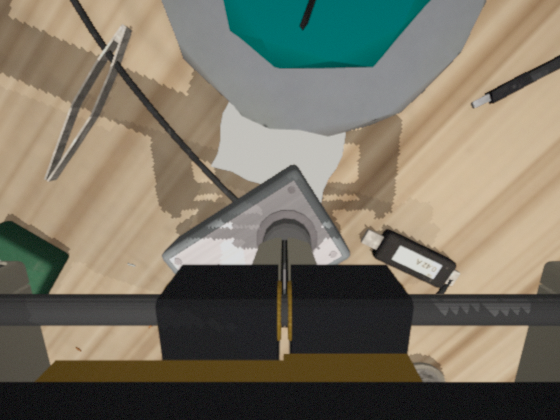

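The fingertips are centred over the button (286,235). I'll press in small steps.

Request:
play_rows --series '[[[1,0,0,-0.004,0],[1,0,0,-0.007,0],[1,0,0,-0.009,0],[1,0,0,-0.01,0]]]'

```text
t: 11.9
tool_pos: [0.5023, 0.2548, 0.0679]
orientation: [1.303, 2.858, 0.001]
force: [-0.6, -0.0, 3.1]
opening: 0.0005
```

Request:
play_rows --series '[[[1,0,0,-0.0015,0],[1,0,0,-0.002,0]]]'

```text
t: 12.1
tool_pos: [0.5023, 0.2548, 0.0659]
orientation: [1.303, 2.858, 0.001]
force: [-0.9, -0.7, 3.6]
opening: 0.0009
```

Request:
play_rows --series '[[[1,0,0,-0.001,0],[1,0,0,-0.002,0],[1,0,0,-0.002,0]]]'

```text
t: 12.4
tool_pos: [0.5023, 0.2548, 0.0638]
orientation: [1.303, 2.858, 0.001]
force: [-1.4, -0.3, 5.1]
opening: 0.0005
```

Request:
play_rows --series '[[[1,0,0,-0.001,0],[1,0,0,-0.0015,0],[1,0,0,-0.0015,0]]]'

```text
t: 12.7
tool_pos: [0.5023, 0.2548, 0.0632]
orientation: [1.303, 2.858, 0.001]
force: [-4.0, -1.3, 12.1]
opening: 0.0009
```

The button has bottomed: 12 N, with the position stalled at 0.0632. I'll hold briefly, then lift away.

Request:
play_rows --series '[[[1,0,0,0,0],[1,0,0,0,0]]]'

```text
t: 12.9
tool_pos: [0.5023, 0.2548, 0.0632]
orientation: [1.303, 2.858, 0.001]
force: [-4.1, -2.2, 12.1]
opening: 0.0004
```

Request:
play_rows --series '[[[1,0,0,0.005,0],[1,0,0,0.015,0],[1,0,0,0.03,0],[1,0,0,0.05,0],[1,-0.01,-0.02,0.065,0],[1,-0.03,-0.05,0.08,0],[1,-0.05,-0.08,0.09,0],[1,-0.05,-0.08,0.09,0]]]'

```text
t: 13.7
tool_pos: [0.4512, 0.1725, 0.1542]
orientation: [1.305, 2.856, 0.0]
force: [0.5, 0.7, 0.0]
opening: 0.0003
```

Run:
```python
from h import *
s=sensors.read_state(); print(s['t'],s['tool_pos'],s['force'],abs(s['dq']).max())
shot('wrist','wrist7'); shot('scene','scene7'); c=shot('top','top7')
s=np.load('pics/scene7.npz'); cv2.imwrite('pics/scz7.png',cv2.resize(s['color'][100:270,140:366,::-1],None,fx=3.5,fy=3.5,interpolation=cv2.INTER_CUBIC))
ex=np.array([.9725,.2328]);ey=np.array([-.2328,.9725])
for f in ['top0','top7','scene0','scene7']:
    c=np.load('pics/%s.npz'%f);P=cloud(c)
    x=(P[...,:2]-[.514,-.136])@ex; y=(P[...,:2]-[.514,-.136])@ey
    t=(P[...,2]>.072)&(P[...,2]<.09)&(x<-.03)&(x>-.09)&(abs(y)<.06)&(c['color'].max(-1)<70)
    print(f,t.sum(),np.percentile(y[t],[1,50,99]).round(4))
for f in ['scene0','scene7','wrist7']:
    P=cloud(np.load('pics/%s.npz'%f))
    for nm,p,r in (('btn',(.501,.254),.011),('key',(.483,.194),.005)):
        m=(np.hypot(P[...,0]-p[0],P[...,1]-p[1])<r)&(P[...,2]<.08)
        print(f,nm,m.sum(),np.median(P[m][:,2]) if m.any() else None)
```

```text
13.7 [0.45116971 0.17249426 0.15423762] [0.53757954 0.65385666 0.01941023] 0.06615308282481397
top0 81 [-0.0358 -0.0282 -0.0219]
top7 78 [0.0198 0.0272 0.0337]
scene0 60 [-0.0393 -0.0321 -0.0249]
scene7 53 [0.0166 0.0227 0.0317]
scene0 btn 33 0.04856807243493431
scene0 key 7 -0.7410562027805417
scene7 btn 24 0.04763146985279561
scene7 key 11 0.03588312008217876
wrist7 btn 508 0.05498275488186585
wrist7 key 88 0.04867143997310394
```

View pics/scz7.png

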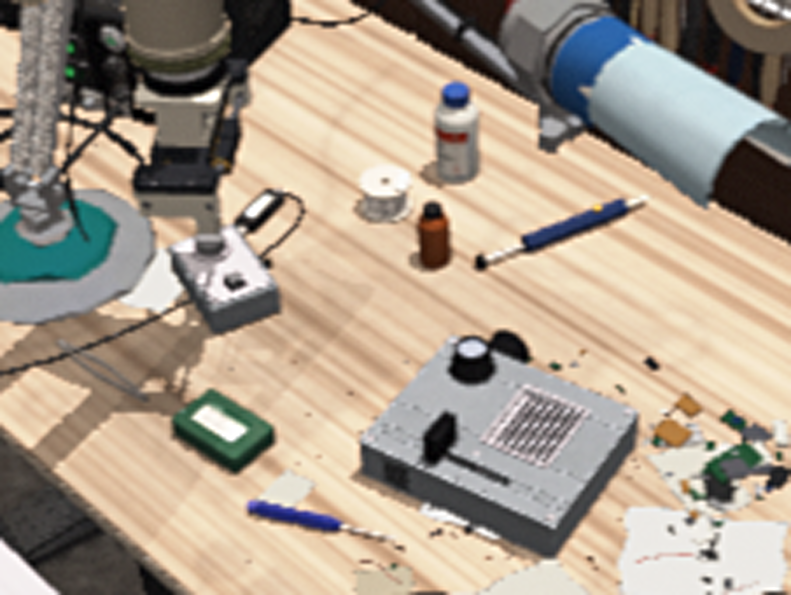

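The lever is open by 55–56 mm, the button top is back at 0.055 and the key is at 0.049. The robot is clear of everything, so I'm handing in.

```bash
python3 -c "
from plant import robot
print(robot.close_job())"
```

```text
the job is handed in; nothing more can be done
None
```

The job is done and handed in at about 14 s of the 38 s allowed; no verdict was reported.

**Lever:** I pushed it with the shut fingertips on one half of its right face, past the half-open click to the second stop. The highest force I read was about 8 N. A gentle nudge afterwards stalled at about 56 mm of travel, and the lever stayed there once the fingers had backed off.

**Button:** I then pressed the round button straight down until it bottomed (12 N, with the tip no longer moving), held it briefly and lifted clear.

**Last checks:**
- **Lever travel:** the lever reads 55–56 mm open in both the top and scene views. The first wrist view read 54.6 mm, before the nudge.
- **Button and key:** the wrist camera puts the button top at z = 0.055 (up) and the key at z = 0.049 (up). The scene camera's depth on such small parts disagreed by 7–13 mm. Its button value was off by about as much before the press, so I did not use it.
- **Surroundings:** the extractor's edges were unchanged when measured after the main push. The loose items visible in the last scene picture look unmoved, judged by eye. The robot is free of contact.

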